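# Unlock the cutter indexer and hold it at the third click

### The job

On the inspection fixture, slide the steel keeper plate straight up out of its slotted holder and stand it upright in the empty pocket beside the fixture, foot fully down on the pocket's floor. Then grip the knob's bar and turn it clockwise (seen from above), counting the clicks, to the third click stop from where it starts and no further, so that the cutter is indexed for measuring. Finish while still gripping the knob at that third stop (do not let go), and leave the other things on the table where they are.

Things in the scene. Friction and masses are not known exactly. Their poses are not given: they have to be found in the camera images.
- fixture: Fixed grey inspection fixture, base plate 150 mm (x) by 245 mm (y, -130 to +115), top at z 30 mm. Origin: on the knob's axis, at table height. Headstock with cutter on its -y end, top at z 72 mm. Seven brass studs in the base, 69 mm from the axis, mark the stops: the first (start) at +x, the others clockwise every 24 degrees.
- keeper: Loose upright steel plate, 6 mm thick (x), 52 wide (y), 80 tall (z), about 0.2 kg; rubber grip band 10 mm thick over its top 22 mm. Origin: centre of its lower edge. Starts in the slotted holder, foot at z 30 mm, its inner edge in a notch of the knob's dial, so that it locks the knob.
- pocket: Fixed bare aluminium pocket for the keeper, open at the top: inside 18 mm wide (x), 70 mm long (y), floor at z 5 mm, walls 5 mm thick, rim at z 45 mm, dark foot plate 60 x 100 mm. Origin: centre of its underside, on the table. The keeper's width goes along the pocket's y, either way round.
- knob_grip (a point): Grip point on the knob's vertical axis, 66 mm above the table. The knob: a black bar 46 mm long, 14 wide, 40 tall (z 42 to 82 mm) on a toothed steel dial of 62 mm radius (top at z 42 mm). x runs along the bar, towards its white line (the pointer), and turns with the knob.
- holder_slot (a point): Centre of the slotted holder's mouth, on the fixture 58 mm above the table, 86 mm to the fixture's +y from the knob's axis. Dark steel walls, slot 9 mm wide (x), 28 mm deep, closed at its outer end, open towards the knob; the keeper is clear of it when raised 30 mm.
- knob (a joint): Knob angle, rad, growing clockwise from above; 0 at the start stop (not counted). Stops every 0.419 rad (24 degrees), the third at 1.257, hard ends -0.1 and 2.62. Resistance up to 0.2 N m, greatest a quarter of the way to the next stop, nil half-way; then the knob pulls itself into the stop (click). Stays in a stop.

How it is judged:
On the way, in this order (a step that is already met when the one before it is completed fails the run):
1. the keeper plate has been drawn up clear of its slotted holder (z of keeper in the frame of fixture above 0.06 m), for 0.1 s.
2. the keeper plate stands in the pocket, let go (x of keeper in the frame of pocket between -0.01 and 0.01 m and y of keeper in the frame of pocket between -0.014 and 0.014 m and z of keeper in the frame of pocket between -0.001 and 0.014 m and angle between keeper's own z axis and vertical below 0.3 rad and contact force between the fingers and keeper below 0.05 N and linear speed of keeper below 0.02 m/s), for 0.2 s.
3. the knob has been turned past the first click, gripped between the fingers (value of joint knob above 0.6 rad and contact force between the fingers and knob above 3 N), for 0.05 s.
At the end, for the whole second after the job is handed in: The knob is at its third click stop (1.257 rad, within 0.12 rad) and still, the fingers grip it with more than 3 N, and the keeper stands at rest in the pocket: upright within 0.3 rad, foot within 10 mm across and 14 mm along of the pocket's centre and lower than 14 mm above the table (value of joint knob between 1.13664 and 1.37664 rad and contact force between the fingers and knob above 3 N and velocity of joint knob between -0.1 and 0.1 rad/s and x of keeper in the frame of pocket between -0.01 and 0.01 m and y of keeper in the frame of pocket between -0.014 and 0.014 m and z of keeper in the frame of pocket between -0.001 and 0.014 m and angle between keeper's own z axis and vertical below 0.3 rad and linear speed of keeper below 0.02 m/s); the arm keeps its last pose, push and grip.
It fails at once if another thing on the table is shifted by more than 30 mm (distance of any of holder_a, holder_b, holder_c, collet_nut, spanner, gauge_case, insert_bin from where it was at the start of the episode above 0.03 m).
It fails at once if the knob is turned beyond the third stop and on to the next (value of joint knob above 1.50797 rad).
It also fails if it takes over 59 s, if anything falls off the work surface, if the arm or the gripper's body presses on something with over 40 N, if the wrist force passes 120 N, or if a joint passes its speed limit or range.

### The arm

A 6-joint arm with a two-finger parallel gripper is mounted at the origin on the work surface. World frame = base frame: x ahead of the robot, y to its left, z up, the work surface at z = 0. Lengths are in m, angles in rad, forces in N, time in s.
With the tool pointing down it reaches from about 0.25 to 0.8 m from the base axis. Payload 3.9 kg.
Tool frame: the origin (TCP) lies midway between the tips of the shut fingers; the grasp point (between the pads) lies behind it (r.grasp_offset is the z of the grasp point in the tool frame, in m); z points along the fingers, y is the line along which they close (so a half turn about z gives the same grasp; the last joint's range is limited). The gripper opens to 85 mm and grips with 20 to 120 N. Pads are 22 mm wide; open, the fingers measure 114 mm over their backs; the gripper's body (76 mm by 85 mm) begins 54 mm behind the grasp point. The pads swing forward as they close: fully open they stand 13 mm farther back than shut.
Start: joints at [0, 0.26, -0.138, 1.173, 0, 1.571], TCP at [0.525, -0, 0.231] pointing down, gripper open.
Joint ranges: [-2.78, 2.78], [-0.83, 1.72], [-1.28, 1.37], [-1.9, 2.12], [-1.57, 1.48], [-3.14, 3.14]. Speed limits (rad/s): [2.57, 2.57, 3.14, 3.14, 3.14, 3.14].

### API

Orientations are given as a rotation vector (axis times angle).
In Python, from plant import r gives the robot as it stands.
- The arm moves only by the tool shift_gripper, called as a command line: name --argument value ..., lists and objects as JSON in quotes. Schema: {"type":"object","properties":{"plan":{"type":"string"},"jaw":{"type":"number"},"force":{"type":"number"},"only":{"type":"string"},"quiet":{"type":"boolean"},"lines":{"type":"string"}},"required":["plan"],"additionalProperties":false}. plan is a string of 1 to 8 rows, parted by a bar, with the numbers parted by commas; each row has 4 numbers: dx, dy, dz in units of 50 mm, then a turn about the tool's z in units of 0.2 rad; each row shifts and turns the commanded pose from where the row before left it, along the tool's axes as they then stand; what a row does not reach is not made up. A row lasts 1/12 s, in which the tool goes at most 0.0417 m and 0.125 rad, less where a joint would pass 70% of its speed; a pose out of reach is approached as far as the arm can. jaw is the opening from 0.0 (shut) to 1.0 (fully open), set as the call begins (left out keeps the last). The fingers move at their own pace and stop on an object; force is the grip in N (left out, the last holds). Time passes only in rows, so rows that do not move let the fingers close. The tool returns the time, the measured TCP pose, the force, the opening and the grip force at its end. only (a regular expression) keeps the lines of the reply that match it, lines (a string "A,B") keeps lines A to B, and quiet returns only ok. Input that does not fit is refused with a message, and nothing moves.
- r.state(): the state, without advancing time (a new reading comes with each control period).
- r.camera(name): name is "scene" or "side" or "wrist"; returns the picture (400x640x3 uint8, red, green, blue); there is no depth.
- r.camera_params(name): a dict with "fx", "fy", "cx", "cy" (pixels), "rvec" (rotation vector, rad) and "tvec" (3), from world to camera coordinates, as OpenCV has them; the wrist camera has in their place "hand_eye" (4x4, takes a point from camera to tool coordinates, whose origin is the TCP and whose axes are the flange's). Camera axes: x right, y down, z forward; pixel columns grow to the right and rows downward; lengths in m; the calibration is good to about 2 mm. The wrist camera is an equidistant fisheye: a pixel r from the principal point sees the ray r / f radians off the axis. A picture is of the moment at which its call begins: read the wrist's pose just before it. camera_params takes no time and is no camera call.
- r.finish_job(): hands the job in; it is judged then, once.
The state is a dict: "clock": time; "joints": joint angles; "joint_velocities": joint speeds; "joint_torque": joint torques, N m; "eef_pos": TCP position; "eef_rot": TCP orientation; "wrist_force": force on the tool from outside, world axes, zero at the start; "moment": the same for the moment, N m; "finger_gap": opening from 0.0 (shut) to 1.0 (fully open); "finger_force": force on a finger pad.
Only numpy, scipy, OpenCV 4.12 (cv2) and the standard library are available. Lean on these libraries where they do the work, as an engineer would, in place of code of your own. Each camera call takes 0.05 s, during which the arm holds its last target. There are 200 camera calls.

## Working session

There is one attempt and no reset: what is moved stays moved. The work goes in short steps, Python scripts to look and compute and a tool call to move; the robot and the scene stay as the last step left them, time stands still between calls to the robot, and variables do not carry over. Pictures are saved under pics/ and viewed, at most 10 in all, crops included, and the job is handed in when it is done.

```bash
ls; mkdir -p pics; python3 - <<'E'
from plant import r
import cv2,numpy as np
for n in("scene","side","wrist"):
    cv2.imwrite(f"pics/{n}0.png",r.camera(n)[...,::-1]); print(n,r.camera_params(n))
print(r.state(),r.grasp_offset)
E
```

```text
pics
plant.py
scene {'fx': 369.5680356059659, 'fy': 369.5680356059659, 'cx': 313.8417546184178, 'cy': 192.30424894723305, 'rvec': array([ 1.82922055,  1.65905898, -0.72325781]), 'tvec': array([-0.12233825, -0.29631595,  1.08527589])}
side {'fx': 450.5049278530415, 'fy': 450.5049278530415, 'cx': 318.1423048423423, 'cy': 196.75318620475767, 'rvec': array([ 0.28116922, -2.79452518,  1.25677808]), 'tvec': array([0.52485234, 0.05378827, 0.6778141 ])}
wrist {'fx': 309.70691628693146, 'fy': 309.70691628693146, 'cx': 318.10431809545025, 'cy': 198.17094062437602, 'hand_eye': array([[ 3.75262359e-06, -9.47481555e-01, -3.19810416e-01,
         8.19735584e-02],
       [ 9.99999859e-01, -1.66111896e-04,  5.03862828e-04,
        -1.58274829e-04],
       [-5.30525051e-04, -3.19810373e-01,  9.47481421e-01,
        -1.43462493e-01],
       [ 0.00000000e+00,  0.00000000e+00,  0.00000000e+00,
         1.00000000e+00]])}
{'clock': 0.15, 'joints': array([ 1.00545296e-05,  2.60564638e-01, -1.39058889e-01,  1.17269663e+00,
        1.34439593e-05,  1.57078907e+00]), 'joint_velocities': array([ 7.04502398e-05, -4.57438063e-04,  3.63044445e-03,  5.52655004e-04,
       -2.21367501e-04, -1.15727210e-03]), 'joint_torque': array([-3.64596281e-05, -4.06005156e+01,  2.54166770e+01,  1.26235068e-02,
       -2.58195018e-05, -1.05726747e-05]), 'eef_pos': array([5.24485916e-01, 9.58090372e-06, 2.30644828e-01]), 'eef_rot': array([-2.22065331e+00, -2.22069172e+00,  1.67703650e-03]), 'wrist_force': array([-0.31765224, -0.22806572, -0.52538635]), 'moment': array([-0.01758213,  0.03528083,  0.03237297]), 'finger_force': 0.0, 'finger_gap': 0.9989262000287605} -0.0187
```
View scene and wrist. Combine? Each within 800x600. Let me view scene, wrist, and side.

View pics/scene0.png

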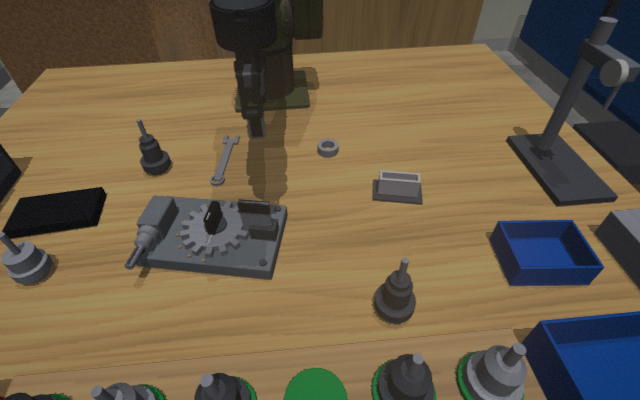

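View pics/wrist0.png

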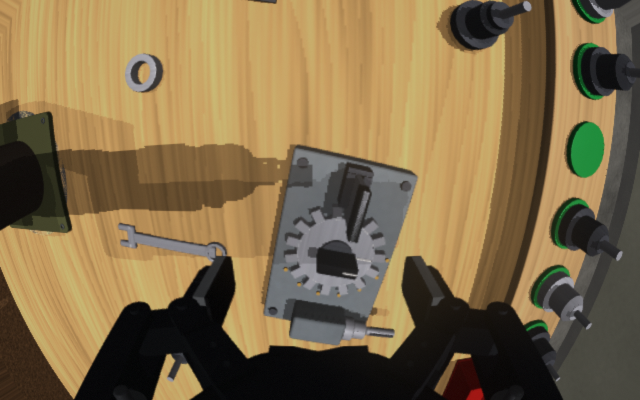

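View pics/side0.png

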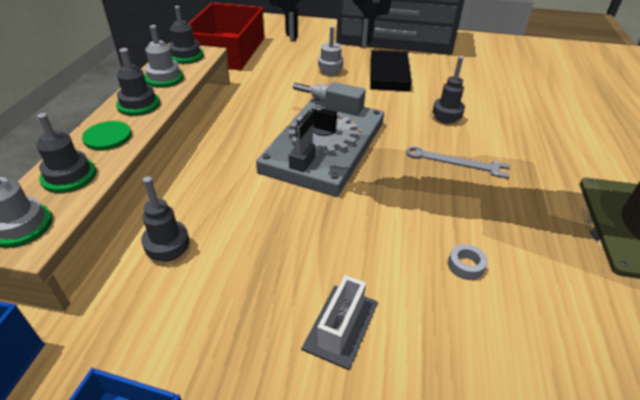

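```bash
cat > h.py <<'E'
import numpy as np, cv2
from scipy.spatial.transform import Rotation as R
from plant import r
def cam(n,st=None):
    "returns C, Rwc (cam->world), params"
    p=r.camera_params(n)
    if n=="wrist":
        T=np.eye(4);T[:3,:3]=R.from_rotvec(st["eef_rot"]).as_matrix();T[:3,3]=st["eef_pos"]
        T=T@p["hand_eye"];return T[:3,3],T[:3,:3],p
    M=R.from_rotvec(p["rvec"]).as_matrix();return -M.T@p["tvec"],M.T,p
def ray(n,uv,st=None):
    C,M,p=cam(n,st);d=np.array([(uv[0]-p["cx"])/p["fx"],(uv[1]-p["cy"])/p["fy"]])
    if n=="wrist":
        t=np.hypot(*d);v=np.r_[d/t*np.sin(t),np.cos(t)] if t>1e-9 else np.array([0,0,1.])
    else: v=np.r_[d,1]
    v=M@v;return C,v/np.linalg.norm(v)
def onz(n,uv,z,st=None):
    C,v=ray(n,uv,st);return C+v*(z-C[2])/v[2]
def tri(*rays):
    A=sum(np.eye(3)-np.outer(v,v) for C,v in rays);b=sum((np.eye(3)-np.outer(v,v))@C for C,v in rays)
    X=np.linalg.solve(A,b);return X,[np.linalg.norm(np.cross(X-C,v)) for C,v in rays]
def proj(n,X,st=None):
    C,M,p=cam(n,st);v=M.T@(np.asarray(X)-C)
    if n=="wrist":
        t=np.arctan2(np.hypot(v[0],v[1]),v[2]);d=v[:2]/np.hypot(v[0],v[1])*t
    else: d=v[:2]/v[2]
    return np.array([p["cx"]+p["fx"]*d[0],p["cy"]+p["fy"]*d[1]])
st0=dict(eef_pos=np.array([5.24485916e-01, 9.58090372e-06, 2.30644828e-01]),eef_rot=np.array([-2.22065331e+00, -2.22069172e+00,  1.67703650e-03]))
E
python3 - <<'E'
import cv2,numpy as np
def crop(f,x,y,w,h,s): return cv2.resize(cv2.imread(f)[y:y+h,x:x+w],None,fx=s,fy=s,interpolation=cv2.INTER_CUBIC)
m=np.zeros((600,800,3),np.uint8)
m[:600,:510]=crop("pics/wrist0.png",255,140,170,200,3)
m[:300,510:790]=crop("pics/side0.png",300,270,80,100,3.5)[:300] if 0 else cv2.resize(crop("pics/side0.png",300,270,80,100,3),(280,300))
m[300:460,510:750]=crop("pics/scene0.png",368,165,60,40,4)
m[460:600,510:790]=crop("pics/scene0.png",220,190,80,40,3.5)
cv2.imwrite("pics/m1.png",m)
E
```

View pics/m1.png

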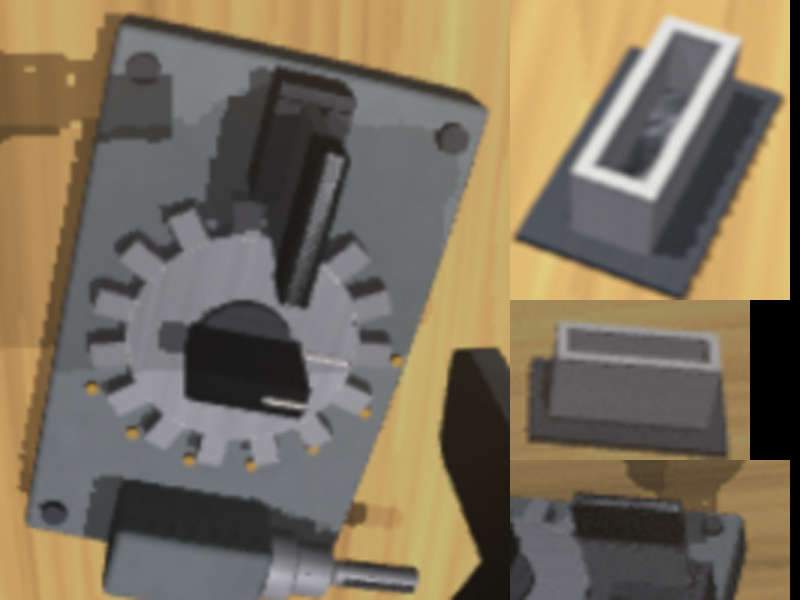

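```bash
cat > fit.py <<'E'
from h import *
from scipy.optimize import least_squares
W=lambda p:np.array([255+p[0]/3-.33,140+p[1]/3-.33])
studs=[W(p) for p in[(396,360),(366,412),(313,450),(251,465),(190,460),(133,433),(92,387)]]
def P(q,X):
    c,s=np.cos(q[2]),np.sin(q[2]);return np.array([q[0]+c*X[0]-s*X[1],q[1]+s*X[0]+c*X[1],X[2]])
S=[(.069*np.cos(-a),.069*np.sin(-a),.031) for a in np.radians(24)*np.arange(7)]
f=least_squares(lambda q:np.ravel([proj("wrist",P(q,X),st0)-u for X,u in zip(S,studs)]),[.53,-.05,-.2])
q=f.x
if __name__=="__main__":
    print("fixture",q,np.degrees(q[2]),"res",np.abs(f.fun).max())
    inv=lambda n,u,off,s:((u-off)*s)
    for nm,X in dict(knobtop0=(0.023,0,.082),kt1=(0,.060,.110),kt2=(0,.112,.110),c1=(-.075,.115,.03),c2=(.075,.115,.03),c3=(-.075,-.13,.03)).items():
        w=proj("wrist",P(q,X),st0);print(nm,P(q,X).round(3),"wristmosaic",((w-[255,140])*3).round(),"scene",proj("scene",P(q,X)).round(1),"side",proj("side",P(q,X)).round(1))
    sd=lambda p:(300+(p[0]-510)/3.5,270+p[1]/3)
    sc=lambda p:(368+(p[0]-510)/4,165+(p[1]-300)/4)
    for a,b in[((742,38),(557,322)),((655,203),(720,332)),((572,170),(722,367)),((668,17),(558,362))]:
        print(tri(ray("side",sd(a)),ray("scene",sc(b))),onz("side",sd(a),.045),onz("scene",sc(b),.045))
E
python3 fit.py
```

```text
fixture [ 0.54559993 -0.1033138  -0.21882743] -12.537888317129072 res 0.6977074908143663
knobtop0 [ 0.568 -0.108  0.082] wristmosaic [307. 407.] scene [204.9 220.5] side [312.1 105.9]
kt1 [ 0.559 -0.045  0.11 ] wristmosaic [298. 287.] scene [240.9 201.8] side [310.  111.1]
kt2 [0.57  0.006 0.11 ] wristmosaic [342. 133.] scene [271.9 204.3] side [295.6 127.5]
c1 [0.497 0.025 0.03 ] wristmosaic [118.  24.] scene [285.8 205.4] side [338.9 183. ]
c2 [ 0.644 -0.007  0.03 ] wristmosaic [491. 110.] scene [268.9 271.3] side [255.  158.8]
c3 [ 0.444 -0.214  0.03 ] wristmosaic [ 23. 528.] scene [164.9 195.6] side [385.4 109.4]
(array([0.43318771, 0.22058367, 0.04418948]), [np.float64(2.918769310149653e-05), np.float64(2.9187693101445286e-05)]) [0.43316784 0.22119046 0.045     ] [0.43413265 0.22031275 0.045     ]
(array([0.45105604, 0.3000583 , 0.04496415]), [np.float64(0.0001611736887010722), np.float64(0.0001611736887011284)]) [0.45115681 0.30022279 0.045     ] [0.45092493 0.29996387 0.045     ]
(array([0.4784658 , 0.29274161, 0.04655494]), [np.float64(0.0004154051604747423), np.float64(0.00041540516047478676)]) [0.47888861 0.29214244 0.045     ] [0.4764284  0.29330809 0.045     ]
(array([0.46036405, 0.21475344, 0.04253856]), [np.float64(0.0008142672622793654), np.float64(0.0008142672622792358)]) [0.45971944 0.21590669 0.045     ] [0.46389405 0.21430408 0.045     ]
```

Fixture found at (0.5456, −0.1033), yaw −12.5°; stud residual is below 0.7 px. Keeper top is at about z 0.11, its centre at (0.563, −0.023). The pocket rim triangulates to z 0.0425–0.0466, with its centre at (0.456, 0.257) and yaw about −12.8°. All of these match the sizes given. I'll approach the keeper.

Careful with the scale: shifts go in units of 50 mm and turns go in units of 0.2 rad. That gives: 0.03 m is 0.6, 0.022 m is 0.44, 0.11 rad is 0.55.

shift_gripper --plan "0,0,0,0.55 | 0,0,0,0.545 | -0.14,0.42,0.6,0 | -0.146,0.44,0.6,0 | 0,0,0.4,0 | 0,0,0,0 | 0,0,0,0" --jaw 0.6

```text
clock: 0.73
eef_pos: [0.5622, -0.0233, 0.15]
eef_rot: [-2.449, -1.963, 0.005]
wrist_force: [-0.1, -0.3, 0.6]
finger_gap: 0.601
finger_force: 0.0
```

```bash
python3 - <<'E'
from h import *
import pickle
st=r.state();im=r.camera("wrist");pickle.dump(st,open("st1.pkl","wb"))
cv2.imwrite("pics/w1full.png",im[...,::-1])
from fit import P,q
for X in[(0,.056,.11),(0,.108,.11),(.023,0,.082)]: print(proj("wrist",P(q,X),st))
cv2.imwrite("pics/w1.png",cv2.resize(im[...,::-1],None,fx=1.25,fy=1.25,interpolation=cv2.INTER_CUBIC))
E
```

```text
[320.08783447 261.63518873]
[320.24601703 188.52081695]
[346.93428127 301.01096498]
```

View pics/w1.png

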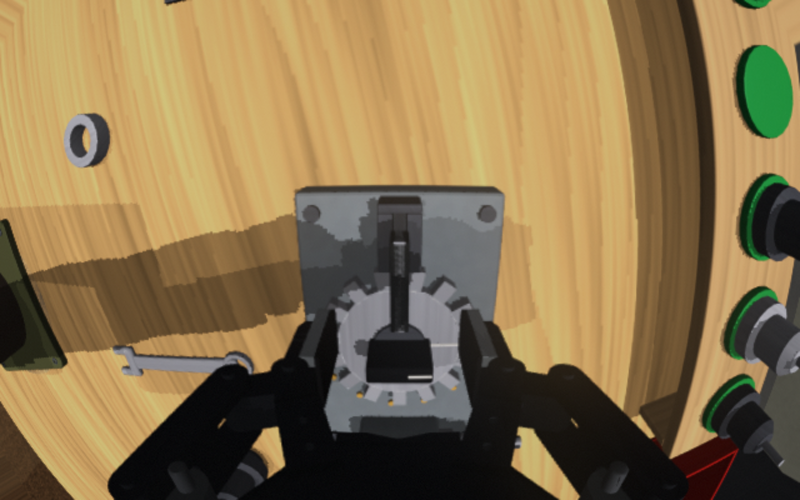

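The keeper's top runs (400,232)–(400,330) in this view, i.e. column 320, rows 186–264. The prediction was column 320, rows 188–262, so it lines up and is vertical. Now descend and grip.

shift_gripper --plan "0,0.02,0.6,0 | 0,0,0.6,0 | 0,0,0.24,0 | 0,0,0,0 | 0,0,0,0" --jaw 0.6 --force 60

```text
clock: 1.2
eef_pos: [0.5652, -0.0232, 0.0806]
eef_rot: [2.45, 1.966, 0.001]
wrist_force: [0.7, -0.8, 0.5]
finger_gap: 0.603
finger_force: 0.0
```

shift_gripper --plan "0,0,0,0 | 0,0,0,0 | 0,0,0,0 | 0,0,0,0 | 0,0,0,0 | 0,0,0,0" --jaw 0.0 --force 60

```text
clock: 1.7
eef_pos: [0.5647, -0.0232, 0.081]
eef_rot: [-2.451, -1.965, -0.001]
wrist_force: [-2.9, -0.3, 8.1]
finger_gap: 0.106
finger_force: 58.7
```

In the tool's units: -0.02 m is -0.4, -0.025 m is -0.5.

shift_gripper --plan "0,0,-0.2,0 | 0,0,-0.3,0 | 0,0,-0.4,0 | 0,0,-0.4,0 | 0,0,-0.5,0 | 0,0,-0.4,0 | 0,0,0,0 | 0,0,0,0"

```text
clock: 2.37
eef_pos: [0.5659, -0.0236, 0.1906]
eef_rot: [2.449, 1.964, 0.004]
wrist_force: [-0.3, -1.2, -2.8]
finger_gap: 0.104
finger_force: 58.9
```

```bash
python3 - <<'E'
from h import *
st=r.state();im=r.camera("scene");side=r.camera("side");print(st["eef_pos"])
m=np.zeros((400,800,3),np.uint8)
f=lambda i,x,y:cv2.resize(i[y:y+200,x:x+200,::-1],(400,400),interpolation=cv2.INTER_CUBIC)
m[:,:400]=f(im,160,80);m[:,400:]=f(side,220,0)
cv2.imwrite("pics/m2.png",m)
E
```

```text
[ 0.56585128 -0.02360075  0.19055665]
```

View pics/m2.png

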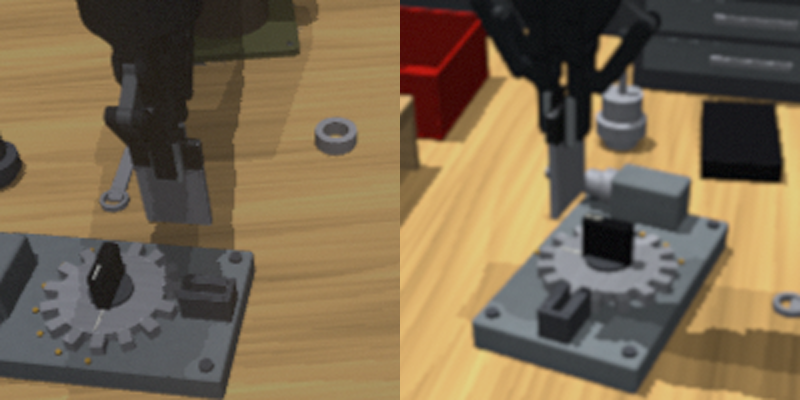

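```bash
python3 - <<'E'
from h import *
a=tri(ray("scene",(265.5,190.5)),ray("side",(295.8,108)));b=tri(ray("scene",(233.5,190.7)),ray("side",(312,97.5)))
print(a,b)
s=r.state();M=R.from_rotvec(s["eef_rot"]).as_matrix()
mid=(a[0]+b[0])/2;print("foot in tool",M.T@(mid-s["eef_pos"]))
y=-np.arctan2(M[0,0],M[1,0]);print("tool yaw",y)
t=np.array([.4558,.2570]);print((M.T@np.r_[t-s["eef_pos"][:2],0]))
E
```

```text
(array([ 5.69905606e-01, -2.49134107e-04,  1.40667548e-01]), [np.float64(0.0010585378676461418), np.float64(0.001058537867646088)]) (array([ 0.55599415, -0.05225213,  0.13174805]), [np.float64(0.001629803954798303), np.float64(0.001629803954798193)])
foot in tool [-0.00289052 -0.00025563  0.05191515]
tool yaw -0.21898768837238758
[ 0.25029953 -0.16648612  0.00025037]
```

shift_gripper --plan "0.62,-0.42,0,0 | 0.62,-0.42,0,0 | 0.62,-0.42,0,0 | 0.62,-0.42,0,0 | 0.64,-0.42,0,0 | 0.64,-0.42,0,0 | 0.64,-0.42,0,0 | 0.62,-0.38,0,0"

```text
clock: 3.13
eef_pos: [0.4549, 0.2585, 0.1875]
eef_rot: [-2.45, -1.965, 0.006]
wrist_force: [0.2, 0.4, -2.6]
finger_gap: 0.108
finger_force: 58.9
```

shift_gripper --plan "0,0,0,0 | 0,0,0,0 | 0,0,0,0 | 0,0,0,0"

```text
clock: 3.47
eef_pos: [0.457, 0.2563, 0.1883]
eef_rot: [2.452, 1.964, -0.004]
wrist_force: [-0.4, -0.3, -2.7]
finger_gap: 0.108
finger_force: 59.1
```

```bash
python3 - <<'E'
from h import *
s=r.state();im=r.camera("scene");side=r.camera("side");M=R.from_rotvec(s["eef_rot"]).as_matrix()
print(M.T@(np.array([.4558,.2570,s["eef_pos"][2]])-s["eef_pos"]))
m=np.zeros((400,800,3),np.uint8)
f=lambda i,x,y:cv2.resize(i[y:y+133,x:x+133,::-1],(400,400),interpolation=cv2.INTER_CUBIC)
m[:,:400]=f(im,330,90);m[:,400:]=f(side,270,240)
cv2.imwrite("pics/m3.png",m)
E
```

```text
[ 3.75380587e-04 -1.32434535e-03  1.15554687e-06]
```

View pics/m3.png

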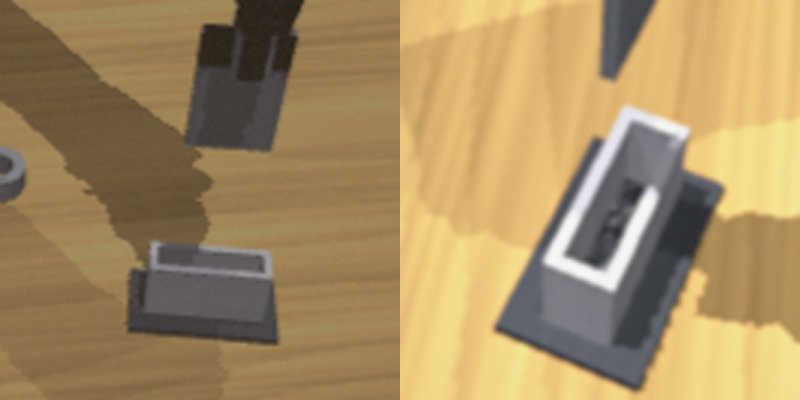

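```bash
python3 - <<'E'
from h import *
sc=lambda p:(330+p[0]/3.0075,90+p[1]/3.0075); sd=lambda p:(270+(p[0]-400)/3.0075,240+p[1]/3.0075)
s=r.state();M=R.from_rotvec(s["eef_rot"]).as_matrix()
a=tri(ray("scene",sc((273,151))),ray("side",sd((608,77))));print(a)
z=a[0][2];b=onz("scene",sc((187,143)),z);print(b)
print("foot mid tool",M.T@((a[0]+b)/2-s["eef_pos"]))
P=[]
for u,v in[((150,242),(690,128)),((270,251),(612,289)),((272,277),(545,264)),((148,268),(627,106))]:
    t=tri(ray("scene",sc(u)),ray("side",sd(v)));P.append(t[0]);print(t[0].round(4))
c=np.mean(P,0);print(c,M.T@(c-s["eef_pos"]))
d=P[1]+P[2]-P[0]-P[3];print("yaw",-np.arctan2(d[0],d[1]))
E
```

```text
(array([0.4622111 , 0.27935207, 0.13719143]), [np.float64(0.0011307101194081256), np.float64(0.001130710119408063)])
[0.44953642 0.23044951 0.13719143]
foot mid tool [-0.00161434 -0.0012765   0.05165172]
[0.4331 0.2207 0.0444]
[0.4523 0.2983 0.0449]
[0.4777 0.2925 0.0446]
[0.4592 0.2141 0.0441]
[0.45558152 0.25639743 0.04451633] [-1.37488897e-04 -1.83195844e-03  1.44325925e-01]
yaw -0.2364836902377892
```

shift_gripper --plan "0.02,-0.02,0.6,0.05 | 0,0,0.6,0 | 0,0,0.4,0 | 0,0,0.3,0 | 0,0,0.3,0 | 0,0,0.2,0 | 0,0,0,0 | 0,0,0,0"

```text
clock: 4.23
eef_pos: [0.4566, 0.258, 0.0691]
eef_rot: [-2.462, -1.952, 0.002]
wrist_force: [-0.8, -0.1, -0.8]
finger_gap: 0.105
finger_force: 58.9
```

shift_gripper --plan "0,0,0.08,0 | 0,0,0.08,0 | 0,0,0.04,0 | 0,0,0,0 | 0,0,0,0"

```text
clock: 4.65
eef_pos: [0.4566, 0.2588, 0.0595]
eef_rot: [2.461, 1.953, 0.0]
wrist_force: [-0.2, 0.4, -2.1]
finger_gap: 0.11
finger_force: 59.0
```

In the tool's units: 0.002 m is 0.04, 0.001 m is 0.02.

shift_gripper --plan "0,0,0.04,0 | 0,0,0.02,0 | 0,0,0,0 | 0,0,0,0"

```text
clock: 4.98
eef_pos: [0.4565, 0.2588, 0.0563]
eef_rot: [-2.461, -1.953, 0.0]
wrist_force: [0.3, 0.9, -3.3]
finger_gap: 0.107
finger_force: 59.0
```

shift_gripper --plan "0,0,0.02,0 | 0,0,0,0"

```text
clock: 5.15
eef_pos: [0.4567, 0.2588, 0.056]
eef_rot: [2.461, 1.953, 0.001]
wrist_force: [-1.3, -0.8, 3.7]
finger_gap: 0.107
finger_force: 60.1
```

shift_gripper --plan "0,0,0,0 | 0,0,0,0 | 0,0,0,0 | 0,0,0,0 | 0,0,0,0 | 0,0,0,0" --jaw 0.6

```text
clock: 5.65
eef_pos: [0.4566, 0.2588, 0.0553]
eef_rot: [-2.461, -1.953, -0.0]
wrist_force: [0.5, -0.8, -0.5]
finger_gap: 0.6
finger_force: 0.0
```

shift_gripper --plan "0,0,-0.4,0 | 0,0,-0.6,0 | 0,0,-0.8,0 | 0,0,-0.8,0 | 0,0,0,0 | 0,0,0,0"

```text
clock: 6.15
eef_pos: [0.4586, 0.2599, 0.1882]
eef_rot: [2.46, 1.952, 0.01]
wrist_force: [-0.1, -0.3, -0.6]
finger_gap: 0.601
finger_force: 0.0
```

```bash
python3 - <<'E'
from h import *
s=r.state();im=r.camera("scene");side=r.camera("side")
m=np.zeros((400,800,3),np.uint8)
f=lambda i,x,y:cv2.resize(i[y:y+133,x:x+133,::-1],(400,400),interpolation=cv2.INTER_CUBIC)
m[:,:400]=f(im,330,90);m[:,400:]=f(side,270,240)
cv2.imwrite("pics/m4.png",m)
from fit import P,q
M=R.from_rotvec(s["eef_rot"]).as_matrix()
print("to knob in tool",M.T@(P(q,(0,0,.066))-s["eef_pos"]),"yaw",-np.arctan2(M[0,0],M[1,0]))
E
```

```text
to knob in tool [-0.3344518   0.16664524  0.12152906] yaw -0.2290596050728248
```

View pics/m4.png

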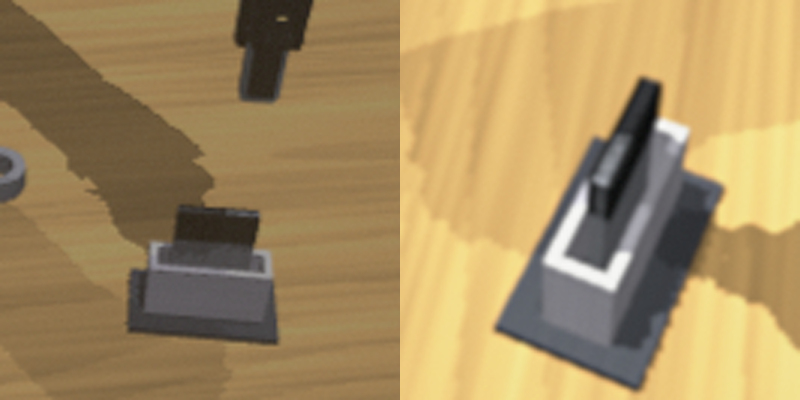

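Keeper stands upright in the pocket; its top edge runs (178,206)–(258,212) in the scene crop, and the side view shows it vertical. Now to the knob.

In the tool's units: -0.037 m is -0.74, 0.0185 m is 0.37.

shift_gripper --plan "-0.74,0.37,0,0 | -0.74,0.37,0,0 | -0.74,0.37,0,0 | -0.74,0.37,0,0 | -0.74,0.37,0,0 | -0.74,0.37,0,0 | -0.74,0.37,0,0 | -0.74,0.37,0,0"

```text
clock: 6.92
eef_pos: [0.532, -0.065, 0.1831]
eef_rot: [-2.458, -1.951, 0.005]
wrist_force: [0.6, 1.0, -0.0]
finger_gap: 0.604
finger_force: 0.0
```

shift_gripper --plan "-0.74,0.37,0,0 | 0,0,0,-0.6 | 0,0,0,-0.6 | 0,0,0,-0.6 | 0,0,0,-0.6 | 0,0,0,-0.6 | 0,0,0,-0.6 | 0,0,0,-0.6"

```text
clock: 7.58
eef_pos: [0.5414, -0.1031, 0.1828]
eef_rot: [-1.44, -2.787, 0.002]
wrist_force: [0.2, -0.3, 0.1]
finger_gap: 0.598
finger_force: 0.0
```

shift_gripper --plan "0,0,0,-0.6 | 0,0,0,-0.6 | 0,0,0,-0.6 | 0,0,0,-0.6 | 0,0,0,-0.6 | 0,0,0,-0.6 | 0,0,0,-0.105 | 0,0,0,0"

```text
clock: 8.25
eef_pos: [0.5419, -0.1032, 0.1835]
eef_rot: [-0.346, -3.119, -0.0]
wrist_force: [0.6, -0.4, 0.1]
finger_gap: 0.602
finger_force: 0.0
```

```bash
cat > k.py <<'E'
from h import *
from fit import P,q
s=r.state();M=R.from_rotvec(s["eef_rot"]).as_matrix()
t=P(q,(0,0,.066))
print("to knob in tool",M.T@(t-s["eef_pos"]),"yaw",-np.arctan2(M[0,0],M[1,0])-q[2],"j6",s["joints"])
E
python3 k.py; python3 - <<'E'
from h import *
sc=lambda p:(330+p[0]/3.0075,90+p[1]/3.0075); sd=lambda p:(270+(p[0]-400)/3.0075,240+p[1]/3.0075)
a=tri(ray("scene",sc((258,212))),ray("side",sd((597,180))));b=tri(ray("scene",sc((178,207))),ray("side",sd((648,82))));print(a,b,(a[0]+b[0])/2)
st=r.state();im=r.camera("wrist")
from fit import P,q
for X in[(.023,.007,.082),(.023,-.007,.082),(-.023,.007,.082),(-.023,-.007,.082)]: print((proj("wrist",P(q,X),st)-[160,50])*2.5)
cv2.imwrite("pics/w2.png",cv2.resize(im[50:290,160:480,::-1],None,fx=2.5,fy=2.5,interpolation=cv2.INTER_CUBIC))
E
```

```text
to knob in tool [-0.00378979  0.0006165   0.11749134] yaw 1.5690980316716707 j6 [-1.88089820e-01  3.31870604e-01 -1.62240144e-01  1.08028719e+00
 -1.28601404e-05  3.26177883e-02]
(array([0.46137433, 0.28120556, 0.08641886]), [np.float64(0.0015501518249278262), np.float64(0.00155015182492789)]) (array([0.44973503, 0.23252858, 0.08524492]), [np.float64(0.0018858234077474625), np.float64(0.0018858234077475094)]) [0.45555468 0.25686707 0.08583189]
[418.45657855 442.49897667]
[377.98657646 442.5851963 ]
[419.5859583  313.23068446]
[376.72878491 313.30216625]
```

View pics/w2.png

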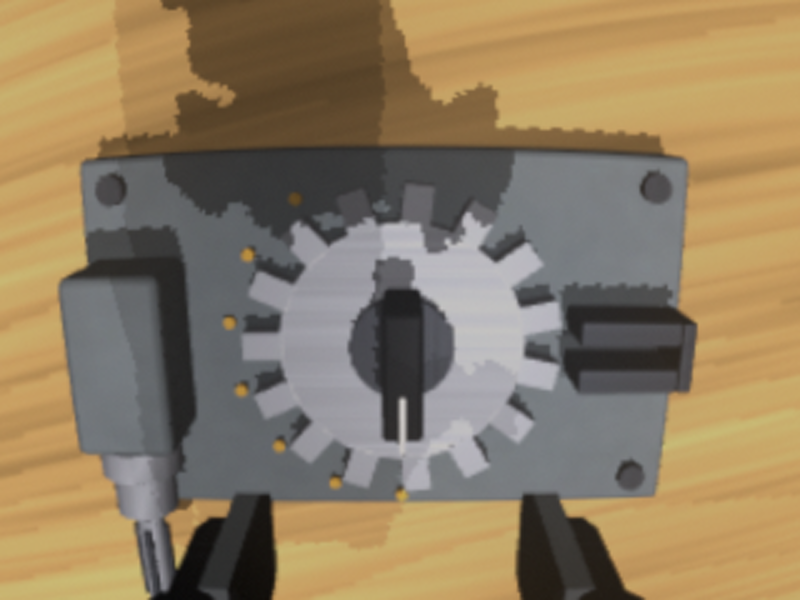

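The bar spans columns 384–421 with its pointer at (402,425), aimed at the start stud (402,495), within about 1.5 mm of the fit. Keeper top z 0.086 puts its foot at about 5 mm, which is good. Descend and grip.

In the tool's units: 0.03 m is 0.6, 0.02 m is 0.4.

shift_gripper --plan "-0.08,0.03,0.6,0 | 0,0,0.6,0 | 0,0,0.6,0 | 0,0,0.4,0 | 0,0,0.3,0 | 0,0,0.12,0 | 0,0,0,0 | 0,0,0,0" --jaw 0.6 --force 60

```text
clock: 8.97
eef_pos: [0.5474, -0.1028, 0.0544]
eef_rot: [-0.344, -3.122, 0.0]
wrist_force: [0.4, -0.7, 0.0]
finger_gap: 0.601
finger_force: 0.0
```

```bash
python3 k.py
```

```text
to knob in tool [ 0.00191124 -0.00098183 -0.01158048] yaw 1.5701363747127715 j6 [-1.85550918e-01  4.45831685e-01 -3.53085168e-01  7.72160418e-01
 -2.96473016e-05  3.41215845e-02]
```

shift_gripper --plan "0,0,0,0 | 0,0,0,0 | 0,0,0,0 | 0,0,0,0 | 0,0,0,0 | 0,0,0,0" --jaw 0.0 --force 60

```text
clock: 9.47
eef_pos: [0.5484, -0.1024, 0.0556]
eef_rot: [0.343, 3.12, 0.001]
wrist_force: [-0.3, 1.3, 6.4]
finger_gap: 0.151
finger_force: 60.5
```

```bash
python3 k.py
```

```text
to knob in tool [ 0.00280479 -0.00151491 -0.01038475] yaw 1.5711549291326998 j6 [-0.18524846  0.44416056 -0.35221384  0.77198309  0.00104736  0.03340743]
```

In the tool's units: 0.003 m is 0.06.

shift_gripper --plan "0,0,0,0 | 0,0,0,0 | 0.06,0,0,0 | 0,0,0,0 | 0,0,0,0" --jaw 0.35

```text
clock: 9.88
eef_pos: [0.5438, -0.1021, 0.054]
eef_rot: [-0.343, -3.122, 0.0]
wrist_force: [-0.0, 0.1, 0.3]
finger_gap: 0.35
finger_force: 0.0
```

shift_gripper --plan "0,0,0,0 | 0,0,0,0 | 0,0,0,0 | 0,0,0,0 | 0,0,0,0" --jaw 0.0 --force 60

```text
clock: 10.3
eef_pos: [0.5445, -0.1016, 0.0544]
eef_rot: [-0.342, -3.123, -0.002]
wrist_force: [-0.7, 4.0, 2.0]
finger_gap: 0.149
finger_force: 59.1
```

```bash
python3 k.py
```

```text
to knob in tool [-0.00122206 -0.00147885 -0.01161735] yaw 1.5713416204395165 j6 [-0.18504453  0.44126844 -0.36131912  0.76829211  0.00101185  0.03342216]
```

shift_gripper --plan "0,0,0,0.3 | 0,0,0,0.3 | 0,0,0,0.3 | 0,0,0,0.3 | 0,0,0,0.3 | 0,0,0,0.3 | 0,0,0,0.3 | 0,0,0,0"

```text
clock: 10.97
eef_pos: [0.5446, -0.1013, 0.0544]
eef_rot: [-0.987, -2.982, -0.003]
wrist_force: [-0.3, 4.5, 2.3]
finger_gap: 0.153
finger_force: 59.1
```

```bash
python3 k.py; python3 -c "
from plant import r;print(r.state()['moment'])"
```

```text
to knob in tool [-0.00187862 -0.0011467  -0.01163238] yaw 1.150696646030917 j6 [-0.18482424  0.44131829 -0.36127506  0.76822878  0.00161201  0.45434173]
[ 0.88980104  0.02933257 -0.06548266]
```

shift_gripper --plan "0,0,0,0.3 | 0,0,0,0.3 | 0,0,0,0.3 | 0,0,0,0.3 | 0,0,0,0.3 | 0,0,0,0.3 | 0,0,0,0.3 | 0,0,0,0"

```text
clock: 11.63
eef_pos: [0.5448, -0.1011, 0.0544]
eef_rot: [-1.586, -2.711, -0.003]
wrist_force: [0.9, 6.4, 1.9]
finger_gap: 0.152
finger_force: 59.0
```

```bash
python3 k.py
```

```text
to knob in tool [-0.00228241 -0.00045993 -0.01162874] yaw 0.7313897685400357 j6 [-0.18474998  0.44135814 -0.36119026  0.76797706  0.0021273   0.87367391]
```

shift_gripper --plan "0,0,0,0.3 | 0,0,0,0.3 | 0,0,0,0.3 | 0,0,0,0.3 | 0,0,0,0.3 | 0,0,0,0.3 | 0,0,0,0.285 | 0,0,0,0"

```text
clock: 12.3
eef_pos: [0.5451, -0.101, 0.0544]
eef_rot: [-2.112, -2.324, -0.004]
wrist_force: [0.6, 5.3, 1.3]
finger_gap: 0.153
finger_force: 59.0
```

```bash
python3 k.py
python3 - <<'E'
from h import *
from fit import P,q
s=r.state();print(s["moment"]);im=r.camera("wrist");side=r.camera("side");sc=r.camera("scene")
a=-1.257
print([proj("wrist",P(q,(d*np.cos(a),d*np.sin(a),z)),s) for d,z in((.023,.082),(.069,.031))])
m=np.zeros((600,800,3),np.uint8)
z=lambda i,x,y,w,h,W,H:cv2.resize(i[y:y+h,x:x+w,::-1],(W,H),interpolation=cv2.INTER_CUBIC)
m[:300,:480]=z(im,160,200,320,200,480,300);m[300:,:400]=z(side,240,60,160,120,400,300);m[300:,400:]=z(side,270,240,133,100,400,300)
m[:300,480:]=z(sc,140,150,160,150,320,300)
cv2.imwrite("pics/m5.png",m)
E
```

```text
to knob in tool [-0.0023219   0.00029674 -0.0116363 ] yaw 0.31440923196156223 j6 [-0.1846552   0.44150202 -0.36095802  0.76763175  0.00244338  1.29060662]
[ 1.01905168 -0.17775564 -0.01652206]
[array([319.00540324, 328.78470332]), array([318.55104379, 327.7269163 ])]
```

View pics/m5.png

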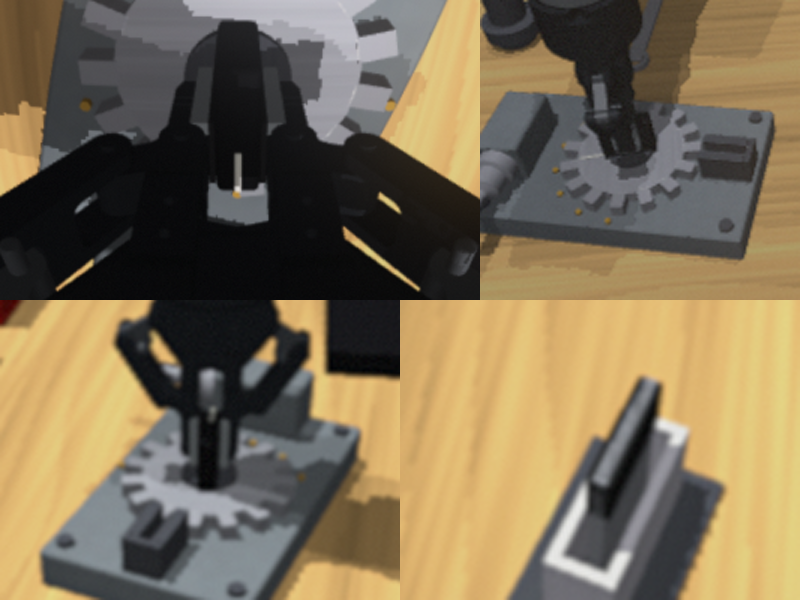

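The pointer at (237,165) points at the stud at (236,194), predicted (238,191) for the third stop. The wrist moment about the knob axis is near nil, and the keeper is upright in the pocket.

shift_gripper --plan "0,0,0,0 | 0,0,0,0 | 0,0,0,0 | 0,0,0,0"

```text
clock: 12.78
eef_pos: [0.5451, -0.101, 0.0544]
eef_rot: [-2.11, -2.326, -0.004]
wrist_force: [1.9, 6.3, 0.7]
finger_gap: 0.154
finger_force: 59.0
```

```bash
python3 -c "
from plant import r
print(r.finish_job())"
```

```text
the job is handed in; nothing more can be done
None
```

The keeper stands upright in the pocket, foot down. The knob has been turned clockwise to its third click stop and is still gripped at 59 N; I handed the job in at about 12.8 s, and the hand-in call returned no verdict.

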